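# Turn the peeler round onto its rest

## Task

The vegetable peeler lies with its blade pointing at you. Turn it end for end and lay it across both bars of the empty wooden utensil rest, between the rounded ends of the bars, so that its handle points towards you, the same way round as the fork on the other rest. Leave the fork lying on its rest.

Things in the scene. Friction and masses are not known exactly. Their poses are not given: they have to be found in the camera images.
- peeler_grip (a point): Peeler, 170 mm long, about 80 g, lying flat: fat yellow handle (105 long, 24 wide, 17 mm high), narrow steel blade (14 wide, 6 mm high) roughly towards the robot. Point in the handle near the balance point, on the centre line, 9 mm above the underside, 65 mm from the handle's end, 105 mm from the blade tip: grasp here across the width. x along the tool from handle to blade, z up.
- peeler_tip (a point): The tip of the peeler's steel blade, on the centre line, 3 mm above the underside, 105 mm ahead of peeler_grip along its x. Same axes.
- rest_free_seat (a point): Empty one of two alike, fixed, light wooden utensil rests: foot 108 x 78 x 8 mm; two cross bars along y, 14 mm thick, at x = -42 and +42 mm, level tops 26 mm above the worktop, each with a rounded knob at both ends, 10 mm higher, 52 mm clear between. Point: middle of the rest at bar-top height. x level, across the bars, away from the robot (a laid tool lies along it); z up.
- fork_mid (a point): Steel table fork, 198 mm long, 27 mm wide, 17 mm high, lying on the other wooden rest with its handle towards the robot; the point is its middle, 8 mm above its underside. x from handle to tines, z up. To be left there.
Not all that is in view belongs to the job. There is more than one size of the part that bears peeler_grip; the job needs the largest.

How it is judged:
By the outcome, as a careful person would: the job done as asked, in the order asked, and still so for the second after the job is handed in, with the robot touching nothing.
It also fails if it takes over 48 s, if anything falls off the work surface, if the arm or the gripper's body presses on something with over 40 N, if the wrist force passes 120 N, or if a joint passes its speed limit or range.

## Robot

A 6-joint arm with a two-finger parallel gripper is mounted at the origin on a cart in front of the work surface, level with it; the furniture and walls round the work are solid. World frame = base frame: x ahead of the robot, y to its left, z up, the work surface at z = 0. Lengths are in m, angles in degrees, forces in N, time in s.
With the tool pointing down it reaches from about 0.3 to 0.875 m from the base axis. Payload 4.2 kg.
Tool frame: the origin (TCP) lies at the very end of the fingers, on their centre line; the grasp point (between the pads) lies 19 mm behind it; y points along the fingers, x is the direction in which the jaws open and shut, and the axes are right-handed (so a half turn about y gives the same grasp; the last joint's range is limited). The gripper opens to 85 mm and grips with 20 to 120 N. Pads are 22 mm wide; open, the fingers measure 114 mm over their backs; the gripper's body (76 mm by 85 mm) begins 54 mm behind the grasp point. The pads swing forward as they close: fully open they stand 13 mm farther back than shut.
Start: joints at [-70.989, 18.312, 89.639, -0, 72.044, -1.146], TCP at [0.198, -0.54, 0.231] pointing down, gripper open.
Joint ranges: [-177.97, 177.97], [-48.28, 115.42], [12.27, 149.76], [-77.06, 257.06], [2.81, 150.46], [-146.56, 146.56]. Speed limits (degrees/s): [147.25, 147.25, 180, 180, 180, 180].

## Interface

Orientations are given as [roll, pitch, yaw] about the fixed x, y, z axes, in that order (R = Rz(yaw) Ry(pitch) Rx(roll)).
In Python, from bench import ctrl gives the robot as it stands. The module is installed in compiled form; this text tells all that it offers.
- The arm moves only by the shell command python3 -m jog 'ROWS' [FORCE]. ROWS is JSON, a list of rows, each an object with "delta_pos": the shift along the tool's x, y, z as a fraction of full scale, a list of three; "dr": the turn, a rotation vector about the tool's x, y, z as a fraction of full scale, a list of three; "gripper": the opening, from -1 (shut) to 1 (fully open). A call has 1 to 5 rows; each row is the pose to reach, as a shift and turn from the pose measured when the call began, along the tool's axes at that moment, turning the shorter way round; what a row does not reach only later rows make up. Full scale, the value 1, is 0.2 m for a shift and 180 degrees for a turn. A row lasts 1/8 s, in which the tool goes at most 62.5 mm and 10.7 degrees, less where a joint would pass 70% of its speed; a pose out of reach is approached as far as the arm can. A call with a number of a shift or a turn outside -1 to 1 is refused whole. A call with a gripper value outside its range is refused whole. The fingers move at their own pace and stop on an object; FORCE is the grip in N (left out, the last holds). Time passes only in rows, so rows that repeat a pose let the fingers close. It gives the time, the measured TCP pose, the force and the opening at its end, in the units of the state.
- ctrl.get_state(): the state, without advancing time (a new reading comes with each control period).
- ctrl.capture(name): name is "scene" or "top"; returns a dict with "img" (400x640x3 uint8, red, green, blue), "fx", "fy", "cx", "cy" (pixels), "pose" (4x4, takes a point from camera to world coordinates). Camera axes: x right, y up, looking along -z (the intrinsics and any distortion apply to the point x, -y, -z); pixel columns grow to the right and rows downward; lengths in m; the calibration is good to about 2 mm. A picture is of the moment at which its call begins. There is no depth.
- ctrl.finish_job(): hands the job in, once; it reports no verdict.
The state is a dict: "time_s": time; "joint_positions": joint angles; "qvel": joint speeds; "joint_torque": joint torques, N m; "eef_pos": TCP position; "tcp_rot": TCP orientation; "ft_force": force on the tool from outside, world axes, zero at the start; "torque": the same for the moment, N m; "gripper_width": opening from 0.0 (shut) to 1.0 (fully open).
Only numpy, scipy, OpenCV 4.12 (cv2) and the standard library are available. Lean on these libraries where they do the work, as an engineer would, in place of code of your own. Each camera call takes 0.05 s, during which the arm holds its last target.

## Working session

There is one attempt and no reset: what is moved stays moved. The work goes in short steps, Python scripts to look and compute and a shell command to move; the robot and the scene stay as the last step left them, time stands still between calls to the robot, and variables do not carry over. Pictures are saved under pics/ and viewed, and the job is handed in when it is done.

```bash
mkdir -p pics; cat > h.py <<'E'
import numpy as np, cv2
from bench import ctrl
from scipy.spatial.transform import Rotation as R
def snap(n,f):
    c=ctrl.capture(n); cv2.imwrite(f'pics/{f}.png',c['img'][:,:,::-1]); 
    np.savez(f'pics/{f}.npz',**{k:np.array(v) for k,v in c.items() }); return c
def ray(c,u,v,z):
    d=np.array([(u-c['cx'])/c['fx'],-(v-c['cy'])/c['fy'],-1]); T=np.array(c['pose']); d=T[:3,:3]@d;o=T[:3,3]
    return o+d*(z-o[2])/d[2]
def proj(c,p):
    T=np.array(c['pose']);q=T[:3,:3].T@(np.array(p)-T[:3,3]);return np.array([c['cx']-c['fx']*q[0]/q[2],c['cy']+c['fy']*q[1]/q[2]])
E
python3 - <<'E'
from h import *
for n in('scene','top'):
    c=snap(n,n+'0');print(c.keys(),[c[k] for k in('fx','fy','cx','cy')],np.round(c['pose'],3))
s=ctrl.get_state();print(s)
E
```

```text
dict_keys(['img', 'fx', 'fy', 'cx', 'cy', 'pose']) [409.94684237050035, 409.94684237050035, 314.39175676472104, 201.9939033523243] [[-0.721  0.325 -0.612 -0.057]
 [-0.693 -0.343  0.635  0.634]
 [-0.004  0.882  0.472  0.515]
 [ 0.     0.     0.     1.   ]]
dict_keys(['img', 'fx', 'fy', 'cx', 'cy', 'pose']) [502.3255723413884, 502.3255723413884, 317.0542581973986, 195.27311467231686] [[-0.024  0.998 -0.052  0.432]
 [-1.    -0.025 -0.006  0.063]
 [-0.007  0.052  0.999  1.232]
 [ 0.     0.     0.     1.   ]]
{'time_s': 0.1, 'joint_positions': array([-7.09902208e+01,  1.83488368e+01,  8.96993317e+01, -8.95331245e-04,
        7.20405491e+01, -1.14578005e+00]), 'qvel': array([ 0.02058607, -0.02826193, -0.08748097,  0.01814099, -0.01530772,
       -0.04498057]), 'joint_torque': array([-7.35744252e-04, -4.16410267e+01, -2.34706128e+01, -1.29696336e-04,
        4.78590518e-03, -1.97566158e-05]), 'eef_pos': array([ 0.19799392, -0.5394066 ,  0.23055827]), 'tcp_rot': array([-8.99990771e+01,  8.87168129e-02, -6.98441633e+01]), 'ft_force': array([-0.3726377 , -0.48476397, -0.48982195]), 'torque': array([-0.00560928,  0.05185244, -0.0005131 ]), 'gripper_width': 1.002898374385855}
```

View pics/scene0.png

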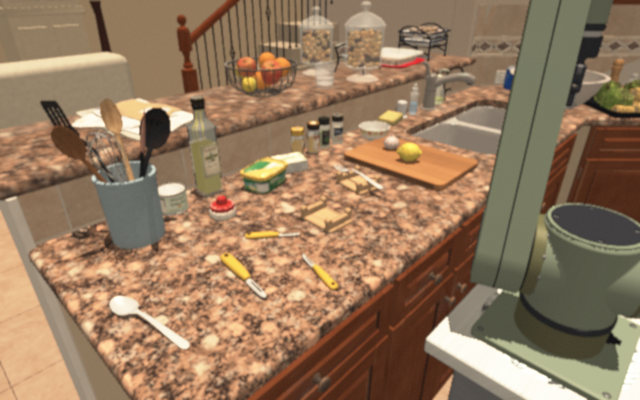

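View pics/top0.png

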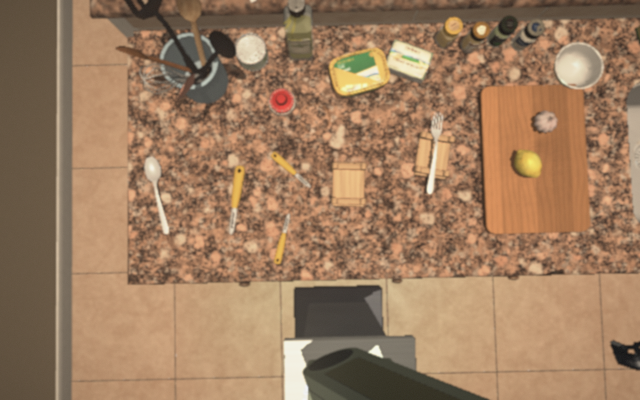

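Candidates for the peeler in the top view: (237,200) long, blade down towards the robot; (291,168) small, blade to the lower right; (283,238) small, blade pointing away. The spoon at (157,195) isn't one. By size and blade direction I choose (237,200). The empty rest is at (349,184) and the fork's rest at (433,155). Next I'll measure them and check with a close crop.

```bash
python3 - <<'E'
from h import *
c=dict(np.load('pics/top0.npz'));im=c['img'];bgr=im[:,:,::-1]
hsv=cv2.cvtColor(bgr,cv2.COLOR_BGR2HSV)
m=cv2.inRange(hsv,(20,150,90),(35,255,255))
n,l,st,ce=cv2.connectedComponentsWithStats(m)
for i in range(1,n):
    if st[i,4]>40:
        p=np.argwhere(l==i)[:,::-1].astype(np.float32);r=cv2.minAreaRect(p);b=cv2.boxPoints(r)
        print(st[i],np.round(r[0],1),np.round(r[1],1),r[2])
        P=np.array([ray(c,*q,0.01) for q in b]);print(np.round(P[:,:2],3).tolist())
crop=cv2.resize(bgr[150:250,210:380],None,fx=4.7,fy=4.7,interpolation=cv2.INTER_CUBIC);cv2.imwrite('pics/crop1.png',crop)
crop=cv2.resize(bgr[110:215,325:465],None,fx=5.5,fy=5.5,interpolation=cv2.INTER_CUBIC);cv2.imwrite('pics/crop2.png',crop)
E
```

```text
[516 150  25  27 342] [528.1 163.1] [24.5 25.1] 6.340191841125488
[[0.535, -0.411], [0.596, -0.421], [0.588, -0.48], [0.527, -0.47]]
[276 156  19  17  72] [284.8 165.3] [22.6  3.5] 45.0
[[0.588, 0.17], [0.594, 0.164], [0.554, 0.125], [0.548, 0.132]]
[233 173   9  34 160] [236.3 189.3] [ 5.6 33.7] 9.462322235107422
[[0.476, 0.281], [0.557, 0.266], [0.554, 0.253], [0.473, 0.268]]
[276 235   8  23  75] [280.8 246.2] [ 3.8 22.8] 15.945395469665527
[[0.349, 0.174], [0.402, 0.158], [0.399, 0.149], [0.346, 0.165]]
```

View pics/crop1.png

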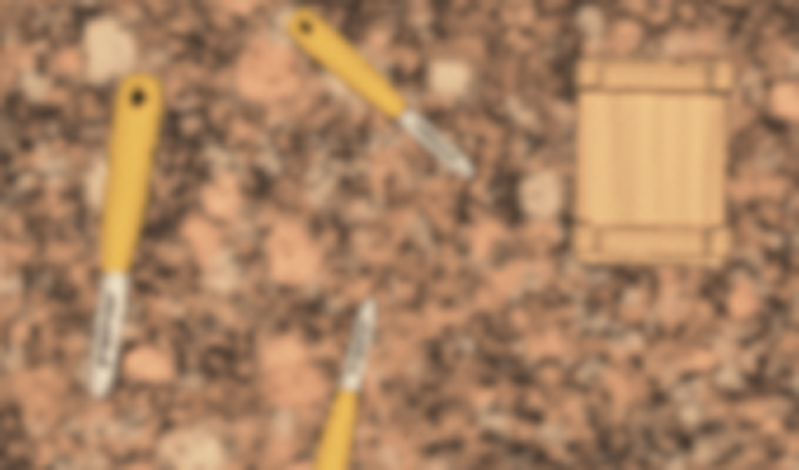

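View pics/crop2.png

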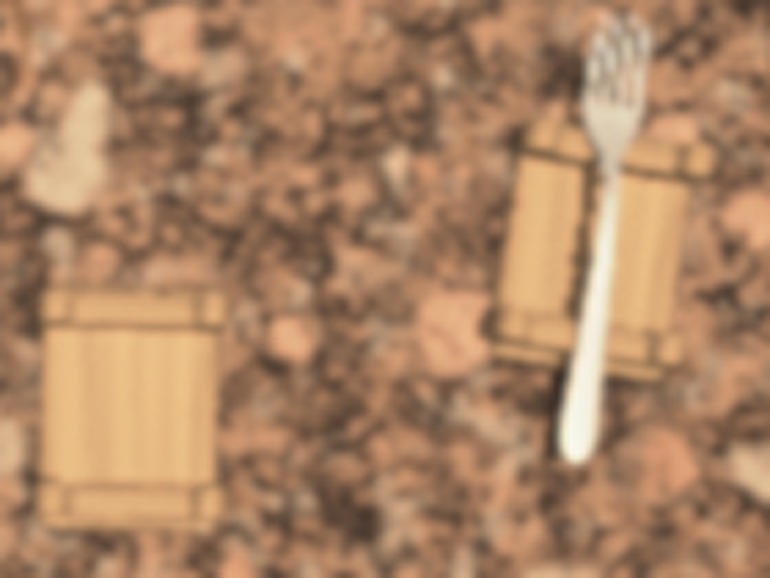

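The crop confirms the big peeler: handle end at (239.8,165.5), blade tip at (230.9,234.2). The empty rest's bars have inner edges at rows 169.8 and 198.3, columns 333–365.

```bash
python3 - <<'E'
from h import *
c=dict(np.load('pics/top0.npz'));s=dict(np.load('pics/scene0.npz'))
E=ray(c,239.3,165.3,.009);T=ray(c,230.6,233.9,.004)
print(E,T,np.linalg.norm((E-T)[:2]));d=(T-E);d[2]=0;L=np.linalg.norm(d);d/=L
g=E+d*65*L/170/1;g=E+d*(.065+(L-.170)/2);g[2]=.009;print('grip',g,'yaw',np.degrees(np.arctan2(d[1],d[0])))
# rest corners of knobs
K=[ray(c,*q,.033) for q in((332.6,162.6),(365.1,162.6),(364.9,205.4),(332,205.4))];K=np.array(K);print(np.round(K,4),K.mean(0))
a=K[0]+K[1]-K[2]-K[3];print('yaw',np.degrees(np.arctan2(a[1],a[0])))
M=K.mean(0)
for n,p in dict(E=E,T=T,g=g,K0=K[0],K1=K[1],K2=K[2],K3=K[3]).items():print(n,proj(s,p))
v=cv2.resize(s['img'][180:310,190:380,::-1],None,fx=4,fy=4,interpolation=cv2.INTER_CUBIC)
for p in(E,T,g,*K):
    u=(proj(s,p)-[190,180])*4;cv2.circle(v,tuple(int(x) for x in u),3,(255,0,0),-1)
cv2.imwrite('pics/sc1.png',v)
E
```

```text
[0.57374722 0.25900665 0.009     ] [0.40670057 0.28380478 0.004     ] 0.1688772691125292
grip [0.5100071  0.26846889 0.009     ] yaw 171.55608999289694
[[ 0.5718  0.0312  0.033 ]
 [ 0.5699 -0.0466  0.033 ]
 [ 0.4673 -0.0431  0.033 ]
 [ 0.4693  0.0353  0.033 ]] [ 0.51958091 -0.0058006   0.033     ]
yaw -2.116209670203611
E [222.26578379 255.49053636]
T [264.728838   300.60541034]
g [236.96488987 270.43489898]
K0 [300.04277441 207.73629277]
K1 [322.44956985 197.23124376]
K2 [352.97768514 211.36578864]
K3 [330.41904761 223.44391182]
```

View pics/sc1.png

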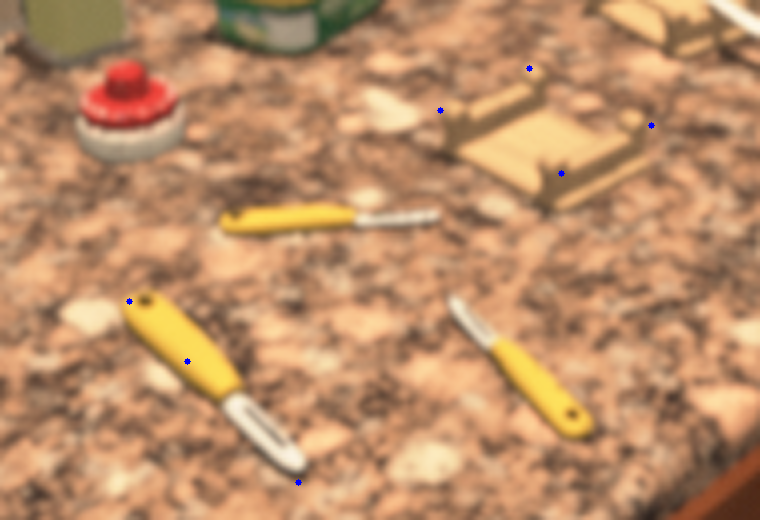

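The top-view points project within 2–3 px of the objects in the scene view. I trust the top camera for x and y, since the jaw opening leaves ample margin. Next I'll plan the reach; the pickup tool yaw is about 81.6, which keeps joint 6 in range for the later −174° turn.

```bash
cat > plan.py <<'E'
import sys; from h import *
# usage: plan.py x y z yaw  -> full remaining shift/turn in fractions
s=ctrl.get_state();x,y,z,yw=map(float,sys.argv[1:5])
Rc=R.from_euler('xyz',s['tcp_rot'],degrees=True);Rt=R.from_euler('xyz',[-90,0,yw],degrees=True)
print('t',round(s['time_s'],2),'pos',np.round(s['eef_pos'],4),'rot',np.round(s['tcp_rot'],1),'j',np.round(s['joint_positions'],0),'F',np.round(s['ft_force'],1),'w',round(s['gripper_width'],3))
d=Rc.inv().apply(np.array([x,y,z])-s['eef_pos'])/.2
print('dpos',np.round(d,3),'dr',np.round((Rc.inv()*Rt).as_rotvec(degrees=True)/180,3),'tcpdist',np.round(np.linalg.norm(d)*.2,4))
E
python3 plan.py 0.45 -0.38 0.23 -40; python3 plan.py 0.51 0.268 0.15 81.6
```

```text
t 0.1 pos [ 0.198  -0.5394  0.2306] rot [-90.    0.1 -69.8] j [-71.  18.  90.  -0.  72.  -1.] F [-0.4 -0.5 -0.5] w 1.003
dpos [-0.314  0.003  1.458] dr [-0.    -0.166 -0.   ] tcpdist 0.2982
t 0.1 pos [ 0.198  -0.5394  0.2306] rot [-90.    0.1 -69.8] j [-71.  18.  90.  -0.  72.  -1.] F [-0.4 -0.5 -0.5] w 1.003
dpos [-3.252  0.408  2.856] dr [-0.001 -0.841 -0.   ] tcpdist 0.8693
```

```bash
python3 -m jog '[{"delta_pos":[-0.18,0,0.18],"dr":[0,-0.055,0],"gripper":1},{"delta_pos":[-0.37,0,0.36],"dr":[0,-0.11,0],"gripper":1},{"delta_pos":[-0.56,0,0.54],"dr":[0,-0.165,0],"gripper":1},{"delta_pos":[-0.75,0,0.7],"dr":[0,-0.22,0],"gripper":1},{"delta_pos":[-0.95,0,0.85],"dr":[0,-0.28,0],"gripper":1}]' 40; python3 plan.py 0.51 0.268 0.15 81.6
```

```text
time_s: 0.72
eef_pos: [0.2924, -0.3008, 0.2306]
tcp_rot: [-89.9, 0.1, -19.2]
ft_force: [0.8, -0.9, -0.4]
gripper_width: 0.999
t 0.72 pos [ 0.2924 -0.3008  0.2306] rot [-89.9   0.1 -19.2] j [-47.   4. 108.   0.  68. -28.] F [ 0.8 -0.9 -0.4] w 0.999
dpos [0.094 0.408 3.043] dr [-0.001 -0.56   0.   ] tcpdist 0.6143
```

```bash
python3 -m jog '[{"delta_pos":[0.06,0,0.2],"dr":[0,-0.055,0],"gripper":1},{"delta_pos":[0.12,0,0.4],"dr":[0,-0.11,0],"gripper":1},{"delta_pos":[0.15,0,0.6],"dr":[0,-0.165,0],"gripper":1},{"delta_pos":[0.17,0,0.8],"dr":[0,-0.22,0],"gripper":1},{"delta_pos":[0.18,0,1],"dr":[0,-0.28,0],"gripper":1}]'; python3 plan.py 0.51 0.268 0.15 81.6
```

```text
time_s: 1.35
eef_pos: [0.3923, -0.1224, 0.2306]
tcp_rot: [-89.9, -0.0, 31.5]
ft_force: [1.0, -0.6, 0.8]
gripper_width: 1.0
t 1.35 pos [ 0.3923 -0.1224  0.2306] rot [-89.9  -0.   31.5] j [-19.   3. 109.   0.  68. -51.] F [ 1.  -0.6  0.8] w 1.0
dpos [1.522 0.407 1.355] dr [-0.001 -0.278  0.   ] tcpdist 0.4156
```

```bash
python3 -m jog '[{"delta_pos":[0.2,0,0.17],"dr":[0,-0.055,0],"gripper":1},{"delta_pos":[0.4,0,0.34],"dr":[0,-0.11,0],"gripper":1},{"delta_pos":[0.6,0,0.52],"dr":[0,-0.165,0],"gripper":1},{"delta_pos":[0.8,0.05,0.7],"dr":[0,-0.22,0],"gripper":1},{"delta_pos":[1,0.1,0.88],"dr":[0,-0.278,0],"gripper":1}]'; python3 plan.py 0.51 0.268 0.15 81.6
```

```text
time_s: 1.98
eef_pos: [0.4709, 0.1341, 0.2107]
tcp_rot: [-89.9, -0.1, 81.9]
ft_force: [0.6, 0.3, -0.1]
gripper_width: 1.001
t 1.98 pos [0.4709 0.1341 0.2107] rot [-89.9  -0.1  81.9] j [ 14.  12. 102.   0.  66. -68.] F [ 0.6  0.3 -0.1] w 1.001
dpos [ 0.69   0.305 -0.1  ] dr [-0.     0.002  0.001] tcpdist 0.1522
```

```bash
python3 -m jog '[{"delta_pos":[0.25,0.1,-0.03],"dr":[0,0.002,0],"gripper":1},{"delta_pos":[0.5,0.25,-0.07],"dr":[0,0.002,0],"gripper":1},{"delta_pos":[0.69,0.4,-0.1],"dr":[0,0.002,0],"gripper":1},{"delta_pos":[0.69,0.5,-0.1],"dr":[0,0.002,0],"gripper":1},{"delta_pos":[0.69,0.5,-0.1],"dr":[0,0.002,0],"gripper":1}]'; python3 plan.py 0.51 0.268 0.003 81.6
python3 - <<'E'
from h import *
c=snap('scene','scene1');v=cv2.resize(c['img'][130:330,120:340,::-1],None,fx=3,fy=3,interpolation=cv2.INTER_CUBIC);cv2.imwrite('pics/sc2.png',v)
E
```

```text
time_s: 2.6
eef_pos: [0.5085, 0.2678, 0.1088]
tcp_rot: [-89.7, 0.1, 81.6]
ft_force: [-0.5, 0.1, -0.1]
gripper_width: 1.0
t 2.6 pos [0.5085 0.2678 0.1088] rot [-89.7   0.1  81.6] j [ 27.  24.  99.   0.  57. -55.] F [-0.5  0.1 -0.1] w 1.0
dpos [ 0.003  0.529 -0.01 ] dr [-0.002  0.    -0.   ] tcpdist 0.1058
```

View pics/sc2.png

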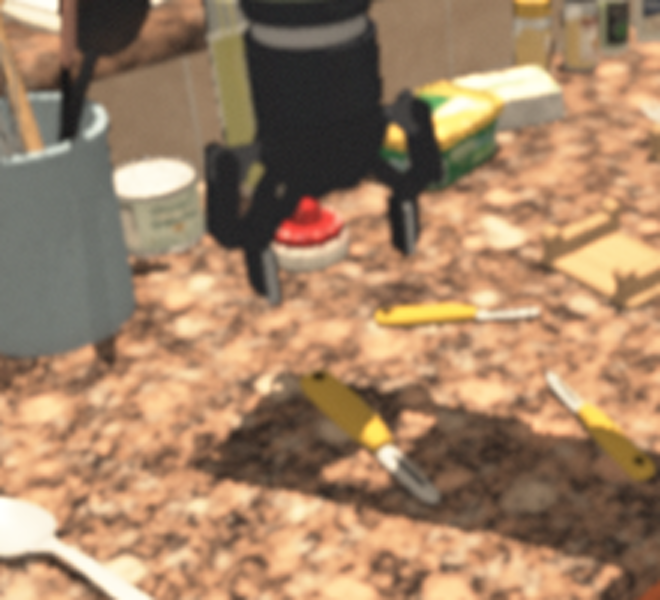

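The open jaws straddle the peeler's handle, which lies in the gripper's shadow at crop (345,410). Nothing is near the fingers, so I'm descending.

```bash
python3 -m jog '[{"delta_pos":[0.003,0.12,-0.01],"dr":[-0.002,0,0],"gripper":0.5},{"delta_pos":[0.003,0.25,-0.01],"dr":[-0.002,0,0],"gripper":0.4},{"delta_pos":[0.003,0.38,-0.01],"dr":[-0.002,0,0],"gripper":0.3},{"delta_pos":[0.003,0.48,-0.01],"dr":[-0.002,0,0],"gripper":0.3},{"delta_pos":[0.003,0.52,-0.01],"dr":[-0.002,0,0],"gripper":0.3}]'; python3 plan.py 0.51 0.268 0.003 81.6
```

```text
time_s: 3.28
eef_pos: [0.5115, 0.2677, 0.0065]
tcp_rot: [-90.2, -0.0, 81.5]
ft_force: [-0.2, 0.1, 0.3]
gripper_width: 0.652
t 3.27 pos [0.5115 0.2677 0.0065] rot [-90.2  -0.   81.5] j [ 27.  31. 105.  -0.  43. -55.] F [-0.2  0.1  0.3] w 0.652
dpos [0.    0.018 0.008] dr [ 0.001 -0.     0.   ] tcpdist 0.0038
```

```bash
python3 - <<'E'
from h import *
c=snap('scene','scene2');v=cv2.resize(c['img'][180:320,160:340,::-1],None,fx=4,fy=4,interpolation=cv2.INTER_CUBIC);cv2.imwrite('pics/sc3.png',v)
E
```

```text
(no output)
```

View pics/sc3.png

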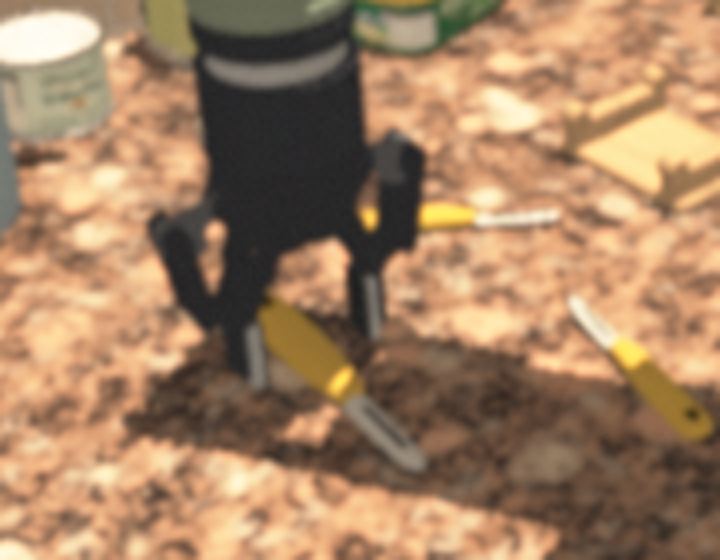

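The pads at (250,365) and (372,310) straddle the handle, so I'm closing.

```bash
python3 -m jog '[{"delta_pos":[0,0.015,0],"dr":[0,0,0],"gripper":0},{"delta_pos":[0,0.015,0],"dr":[0,0,0],"gripper":-0.5},{"delta_pos":[0,0.015,0],"dr":[0,0,0],"gripper":-1},{"delta_pos":[0,0.015,0],"dr":[0,0,0],"gripper":-1},{"delta_pos":[0,0.015,0],"dr":[0,0,0],"gripper":-1}]' 50;  python3 -m jog '[{"delta_pos":[0,0,0],"dr":[0,0,0],"gripper":-1},{"delta_pos":[0,0,0],"dr":[0,0,0],"gripper":-1},{"delta_pos":[0,0,0],"dr":[0,0,0],"gripper":-1}]'; python3 plan.py 0.51 0.268 0.15 81.6
```

```text
time_s: 3.95
eef_pos: [0.5118, 0.268, 0.0039]
tcp_rot: [-90.3, -0.1, 81.5]
ft_force: [-1.4, -0.8, 5.7]
gripper_width: 0.236
time_s: 4.32
eef_pos: [0.5119, 0.268, 0.004]
tcp_rot: [-90.3, -0.1, 81.5]
ft_force: [-0.6, -0.0, 2.0]
gripper_width: 0.237
t 4.33 pos [0.5119 0.268  0.004 ] rot [-90.3  -0.1  81.5] j [ 27.  32. 105.  -0.  43. -55.] F [-0.6 -0.   2. ] w 0.237
dpos [-0.001 -0.73   0.006] dr [ 0.001 -0.     0.   ] tcpdist 0.146
```

```bash
python3 -m jog '[{"delta_pos":[0,-0.05,0],"dr":[0,0,0],"gripper":-1},{"delta_pos":[0,-0.15,0],"dr":[0,0,0],"gripper":-1},{"delta_pos":[0,-0.3,0],"dr":[0,0,0],"gripper":-1},{"delta_pos":[0,-0.45,0],"dr":[0,0,0],"gripper":-1},{"delta_pos":[0,-0.55,0],"dr":[0,0,0],"gripper":-1}]'; python3 plan.py 0.51 0.268 0.15 81.6
python3 - <<'E'
from h import *
c=snap('scene','scene3');v=cv2.resize(c['img'][150:300,160:340,::-1],None,fx=4,fy=4,interpolation=cv2.INTER_CUBIC);cv2.imwrite('pics/sc4.png',v)
c=snap('top','top3')
E
```

```text
time_s: 4.95
eef_pos: [0.5117, 0.2682, 0.1159]
tcp_rot: [-90.4, -0.1, 81.5]
ft_force: [-0.4, -0.0, -1.0]
gripper_width: 0.235
t 4.95 pos [0.5117 0.2682 0.1159] rot [-90.4  -0.1  81.5] j [ 27.  24.  99.  -0.  57. -55.] F [-0.4 -0.  -1. ] w 0.235
dpos [-0.002 -0.171  0.007] dr [ 0.002 -0.     0.001] tcpdist 0.0342
```

View pics/sc4.png

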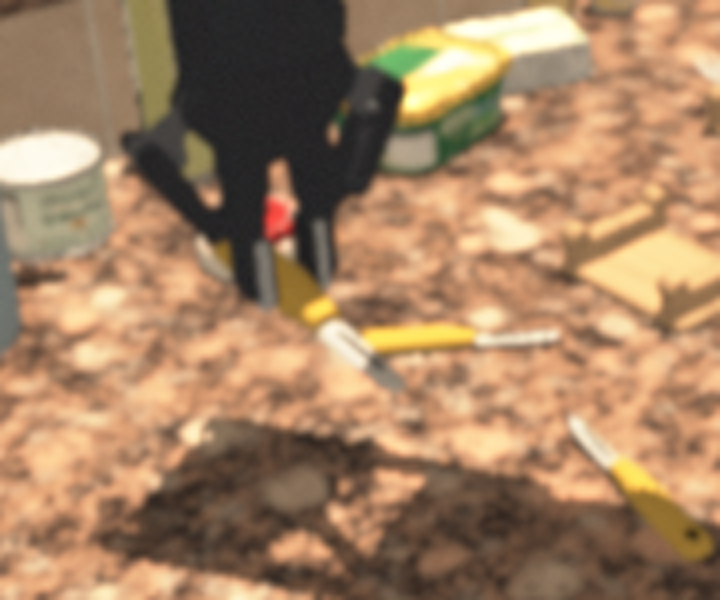

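View pics/top3.png

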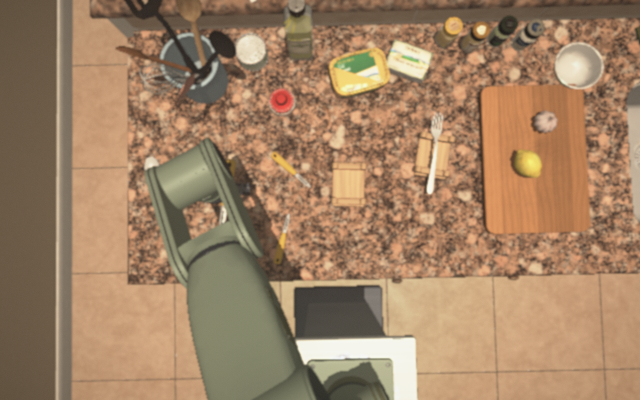

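The peeler is held level at crop (290,290). Now I carry it while turning it −174° in yaw.

```bash
python3 -m jog '[{"delta_pos":[0,-0.05,0],"dr":[0,0.05,0],"gripper":-1},{"delta_pos":[-0.05,-0.12,0],"dr":[0,0.1,0],"gripper":-1},{"delta_pos":[-0.12,-0.2,0],"dr":[0,0.15,0],"gripper":-1},{"delta_pos":[-0.2,-0.2,0],"dr":[0,0.2,0],"gripper":-1},{"delta_pos":[-0.3,-0.2,0],"dr":[0,0.25,0],"gripper":-1}]'; python3 plan.py 0.52 -0.006 0.15 0
```

```text
time_s: 5.68
eef_pos: [0.5029, 0.2087, 0.1556]
tcp_rot: [-90.2, -0.5, 36.3]
ft_force: [-0.7, -0.7, -0.5]
gripper_width: 0.242
t 5.67 pos [0.5029 0.2087 0.1556] rot [-90.2  -0.5  36.3] j [ 21.  19. 101.  -0.  60. -15.] F [-0.7 -0.7 -0.5] w 0.242
dpos [-0.567  0.026 -0.916] dr [0.    0.202 0.003] tcpdist 0.2155
```

```bash
python3 -m jog '[{"delta_pos":[-0.08,0,-0.12],"dr":[0,0.05,0],"gripper":-1},{"delta_pos":[-0.16,0,-0.25],"dr":[0,0.1,0],"gripper":-1},{"delta_pos":[-0.24,0,-0.38],"dr":[0,0.15,0],"gripper":-1},{"delta_pos":[-0.32,0,-0.5],"dr":[0,0.2,0],"gripper":-1},{"delta_pos":[-0.4,0.01,-0.62],"dr":[0,0.25,0],"gripper":-1}]'; python3 plan.py 0.52 -0.006 0.15 -92.1
```

```text
time_s: 6.3
eef_pos: [0.5112, 0.0604, 0.1524]
tcp_rot: [-89.8, -0.4, -9.0]
ft_force: [-0.2, -0.1, -0.7]
gripper_width: 0.239
t 6.3 pos [0.5112 0.0604 0.1524] rot [-89.8  -0.4  -9. ] j [  5.  17. 105.   0.  58.  14.] F [-0.2 -0.1 -0.7] w 0.239
dpos [ 0.095  0.011 -0.321] dr [-0.002  0.462  0.001] tcpdist 0.067
```

```bash
python3 -m jog '[{"delta_pos":[0.02,0,-0.06],"dr":[0,0.05,0],"gripper":-1},{"delta_pos":[0.04,0,-0.12],"dr":[0,0.1,0],"gripper":-1},{"delta_pos":[0.06,0,-0.2],"dr":[0,0.15,0],"gripper":-1},{"delta_pos":[0.08,0.01,-0.26],"dr":[0,0.2,0],"gripper":-1},{"delta_pos":[0.095,0.01,-0.32],"dr":[0,0.25,0],"gripper":-1}]'; python3 plan.py 0.52 -0.006 0.1 -92.1
```

```text
time_s: 6.92
eef_pos: [0.5193, -0.0062, 0.1491]
tcp_rot: [-89.7, -0.0, -54.3]
ft_force: [-0.6, -0.3, -1.1]
gripper_width: 0.236
t 6.92 pos [ 0.5193 -0.0062  0.1491] rot [-89.7  -0.  -54.3] j [ -2.  17. 104.   0.  58.  52.] F [-0.6 -0.3 -1.1] w 0.236
dpos [0.001 0.246 0.002] dr [-0.002  0.21  -0.   ] tcpdist 0.0491
```

```bash
python3 -m jog '[{"delta_pos":[0,0.03,0],"dr":[-0.001,0.055,0],"gripper":-1},{"delta_pos":[0,0.1,0],"dr":[-0.002,0.11,0],"gripper":-1},{"delta_pos":[0,0.18,0],"dr":[-0.002,0.16,0],"gripper":-1},{"delta_pos":[0,0.24,0],"dr":[-0.002,0.21,0],"gripper":-1},{"delta_pos":[0,0.25,0],"dr":[-0.002,0.21,0],"gripper":-1}]'; python3 plan.py 0.52 -0.006 0.03 -92.1
python3 - <<'E'
from h import *
c=snap('scene','scene4');v=cv2.resize(c['img'][120:270,240:420,::-1],None,fx=4,fy=4,interpolation=cv2.INTER_CUBIC);cv2.imwrite('pics/sc5.png',v)
c=snap('top','top4');v=cv2.resize(c['img'][100:260,240:440,::-1],None,fx=4,fy=3.7,interpolation=cv2.INTER_CUBIC);cv2.imwrite('pics/tp5.png',v)
E
```

```text
time_s: 7.55
eef_pos: [0.5183, -0.0061, 0.0975]
tcp_rot: [-90.3, 0.0, -92.0]
ft_force: [-0.0, 0.5, -0.4]
gripper_width: 0.235
t 7.55 pos [ 0.5183 -0.0061  0.0975] rot [-90.3   0.  -92. ] j [ -2.  21. 108.   0.  52.  90.] F [-0.   0.5 -0.4] w 0.235
dpos [-0.001  0.338  0.01 ] dr [ 0.002  0.    -0.   ] tcpdist 0.0676
```

View pics/sc5.png

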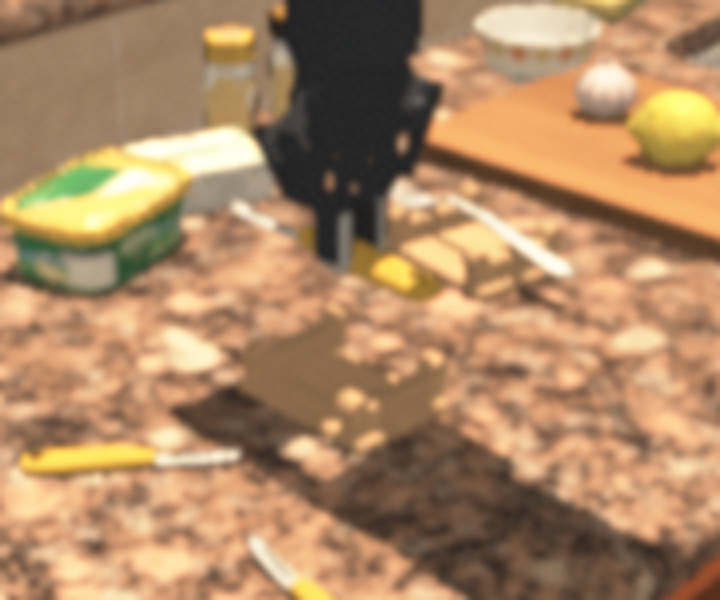

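View pics/tp5.png

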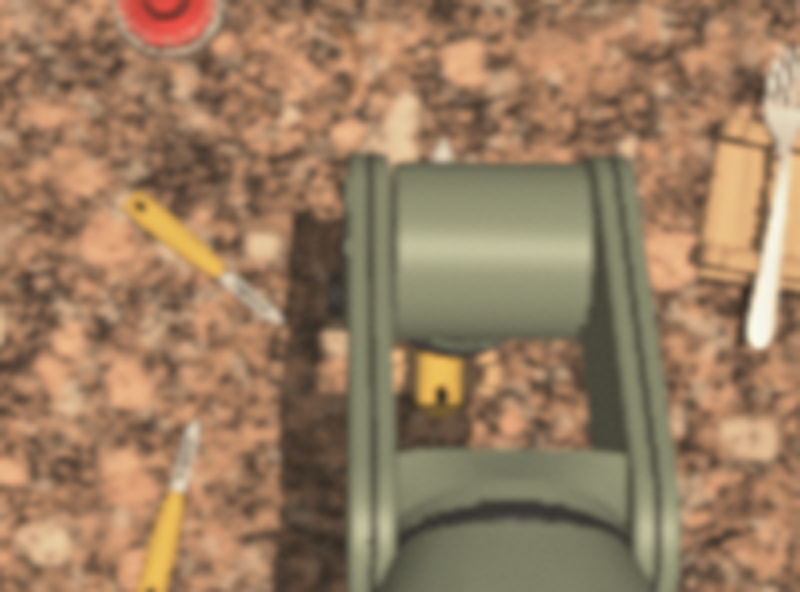

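The peeler now has its handle towards the robot: end at (350,210), tip at (351,140). I'll check its line against the rest.

```bash
python3 - <<'E'
from h import *
c=dict(np.load('pics/top4.npz'))
a=ray(c,350,210.3,.105);b=ray(c,350.6,139.8,.098);d=b-a;print(a,b,np.linalg.norm(d[:2]),np.degrees(np.arctan2(d[1],d[0])),a+d*65/170)
E
```

```text
[ 0.45505886 -0.00304165  0.105     ] [ 0.6152496  -0.00926064  0.098     ] 0.16031141561785475 -2.2232443195075295 [ 0.51630826 -0.0054195   0.10232353]
```

```bash
python3 - <<'E'
from h import *
c=dict(np.load('pics/top4.npz'));s=dict(np.load('pics/scene4.npz'))
def P(c):
    T=np.diag([1,-1,-1,1])@np.linalg.inv(c['pose']);return np.array([[c['fx'],0,c['cx']],[0,c['fy'],c['cy']],[0,0,1.]])@T[:3]
for u,v in(((350.6,139.8),(240+234/4,120+205/4)),((350,210),(240+437/4,120+290/4))):
    X=cv2.triangulatePoints(P(c),P(s),np.array(u,float),np.array(v,float));print(X[:3,0]/X[3,0])
v=cv2.resize(s['img'][150:210,280:360,::-1],None,fx=9,fy=9,interpolation=cv2.INTER_CUBIC);cv2.imwrite('pics/sc6.png',v)
E
```

```text
[ 0.61470846 -0.00853292  0.10367205]
[ 0.45420098 -0.0045126   0.10226154]
```

View pics/sc6.png

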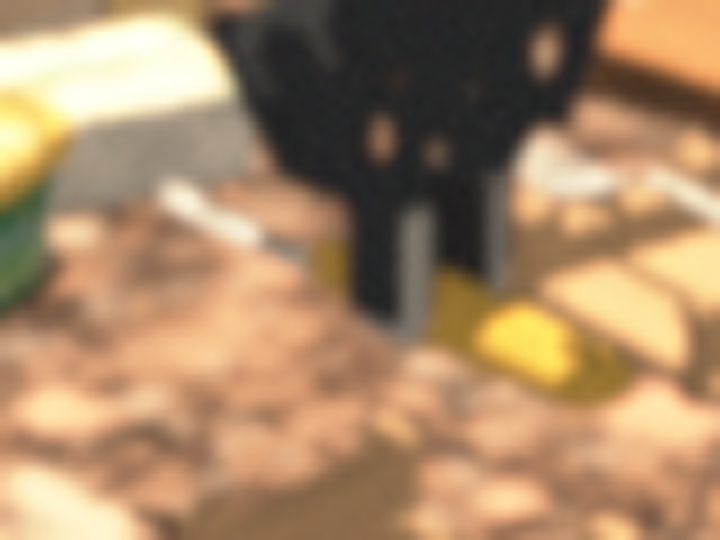

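It is level (tip and handle end both at z≈0.103) and in line, so I'm descending.

```bash
python3 -m jog '[{"delta_pos":[0,0.08,0.005],"dr":[0.002,0,0],"gripper":-1},{"delta_pos":[0,0.17,0.01],"dr":[0.002,0,0],"gripper":-1},{"delta_pos":[0,0.24,0.01],"dr":[0.002,0,0],"gripper":-1},{"delta_pos":[0,0.28,0.01],"dr":[0.002,0,0],"gripper":-1},{"delta_pos":[0,0.305,0.01],"dr":[0.002,0,0],"gripper":-1}]'; python3 plan.py 0.52 -0.006 0.03 -92.1;  python3 -m jog '[{"delta_pos":[0,0,0],"dr":[0,0,0],"gripper":-1},{"delta_pos":[0,0.01,0],"dr":[0,0,0],"gripper":-1}]';python3 plan.py 0.52 -0.006 0.03 -92.1
```

```text
time_s: 8.28
eef_pos: [0.5212, -0.0061, 0.0374]
tcp_rot: [-89.8, 0.0, -92.0]
ft_force: [-0.9, -0.4, -0.6]
gripper_width: 0.233
t 8.28 pos [ 0.5212 -0.0061  0.0374] rot [-89.8   0.  -92. ] j [ -2.  25. 111.   0.  43.  90.] F [-0.9 -0.4 -0.6] w 0.233
dpos [-0.     0.037 -0.006] dr [-0.001  0.001 -0.   ] tcpdist 0.0075
time_s: 8.52
eef_pos: [0.5217, -0.0061, 0.0358]
tcp_rot: [-89.7, 0.0, -92.0]
ft_force: [-0.7, 0.2, -1.4]
gripper_width: 0.237
t 8.53 pos [ 0.5217 -0.0061  0.0358] rot [-89.7   0.  -92. ] j [ -2.  25. 112.   0.  43.  90.] F [-0.7  0.2 -1.4] w 0.237
dpos [-0.     0.029 -0.009] dr [-0.002  0.001 -0.   ] tcpdist 0.0061
```

```bash
python3 - <<'E'
from h import *
s=snap('scene','scene5');v=cv2.resize(s['img'][160:240,270:370,::-1],None,fx=7,fy=7,interpolation=cv2.INTER_CUBIC);cv2.imwrite('pics/sc7.png',v)
E
```

```text
(no output)
```

View pics/sc7.png

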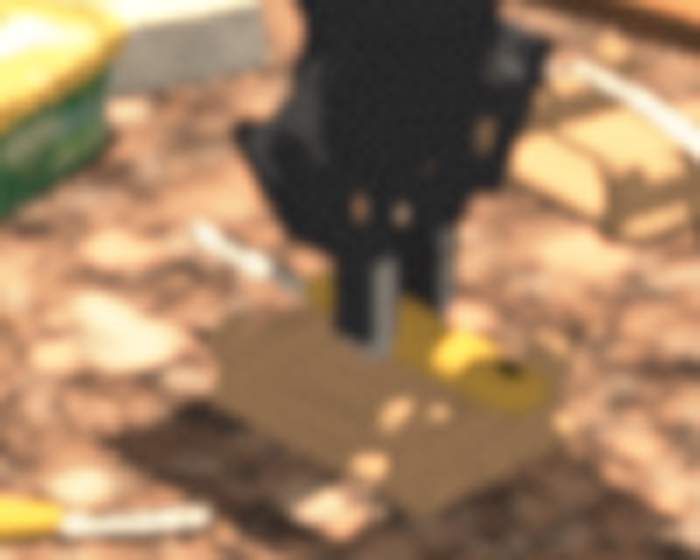

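```bash
python3 - <<'E'
from h import *
s=dict(np.load('pics/scene5.npz'));v=cv2.imread('pics/sc7.png')
t=np.radians(-2.1);X=np.array([np.cos(t),np.sin(t),0]);Y=np.array([-np.sin(t),np.cos(t),0]);M=np.array([.5196,-.0058,0])
for sx in(-1,1):
    for sy in(-1,1):
        for p,col in((X*sx*.042+Y*sy*.026+[0,0,.036],(255,0,0)),(X*sx*.042+Y*sy*.026+[0,0,.026],(0,0,255)),(X*sx*.054+Y*sy*.039+[0,0,.008],(0,255,0))):
            u=((proj(s,M+p))-[270,160])*7+3;cv2.circle(v,tuple(int(q) for q in u),4,col,-1)
G=np.array([.5205,-.006,.041])
for k,z in((-.065,0),(0,0),(.105,-.006)):
    u=((proj(s,G+X*k+[0,0,z]))-[270,160])*7+3;cv2.circle(v,tuple(int(q) for q in u),4,(255,255,0),-1)
cv2.imwrite('pics/sc8.png',v)
E
```

```text
(no output)
```

View pics/sc8.png

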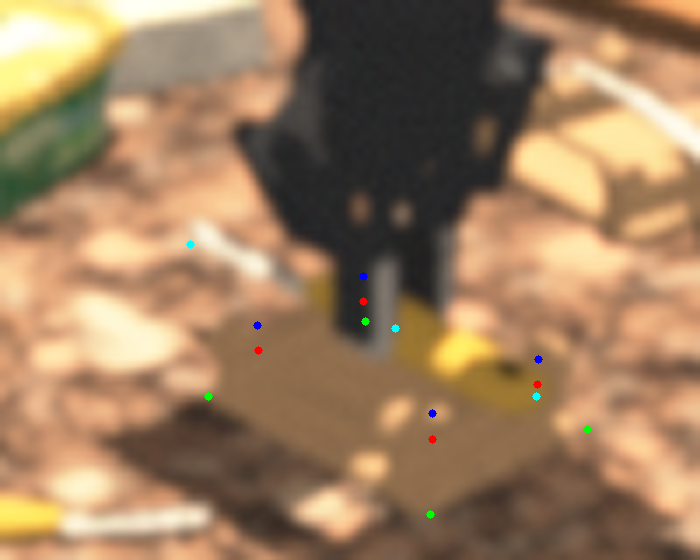

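Allowing for a common calibration shift of about 2 px, the peeler lies between the knobs. I'm lowering to contact.

```bash
python3 -m jog '[{"delta_pos":[0,0.01,-0.004],"dr":[-0.001,0,0],"gripper":-1},{"delta_pos":[0,0.02,-0.004],"dr":[-0.002,0,0],"gripper":-1},{"delta_pos":[0,0.025,-0.004],"dr":[-0.002,0,0],"gripper":-1},{"delta_pos":[0,0.025,-0.004],"dr":[-0.002,0,0],"gripper":-1}]';python3 plan.py 0.52 -0.006 0.03 -92.1
```

```text
time_s: 9.07
eef_pos: [0.5206, -0.0061, 0.0304]
tcp_rot: [-90.1, 0.0, -92.0]
ft_force: [-0.2, 0.3, 0.2]
gripper_width: 0.243
t 9.07 pos [ 0.5206 -0.0061  0.0304] rot [-90.1   0.  -92. ] j [ -2.  26. 112.   0.  43.  90.] F [-0.2  0.3  0.2] w 0.243
dpos [-0.     0.002 -0.003] dr [ 0.001  0.001 -0.   ] tcpdist 0.0008
```

```bash
python3 -m jog '[{"delta_pos":[0,0.005,0],"dr":[0,0,0],"gripper":-1},{"delta_pos":[0,0.01,0],"dr":[0,0,0],"gripper":-1},{"delta_pos":[0,0.01,0],"dr":[0,0,0],"gripper":-1}]';python3 plan.py 0.52 -0.006 0.03 -92.1
```

```text
time_s: 9.45
eef_pos: [0.5209, -0.0061, 0.029]
tcp_rot: [-90.1, 0.0, -92.0]
ft_force: [-0.9, 0.3, 4.9]
gripper_width: 0.237
t 9.45 pos [ 0.5209 -0.0061  0.029 ] rot [-90.1   0.  -92. ] j [ -2.  26. 112.   0.  42.  90.] F [-0.9  0.3  4.9] w 0.237
dpos [-0.    -0.005 -0.005] dr [ 0.     0.001 -0.   ] tcpdist 0.0014
```

Contact at about 5 N. I'm releasing gradually.

```bash
python3 -m jog '[{"delta_pos":[0,0,0],"dr":[0,0,0],"gripper":-0.4},{"delta_pos":[0,0,0],"dr":[0,0,0],"gripper":-0.2},{"delta_pos":[0,0,0],"dr":[0,0,0],"gripper":0.1},{"delta_pos":[0,0,0],"dr":[0,0,0],"gripper":0.2},{"delta_pos":[0,0,0],"dr":[0,0,0],"gripper":0.2}]' 20;python3 plan.py 0.52 -0.006 0.15 -92.1
```

```text
time_s: 10.07
eef_pos: [0.5209, -0.0061, 0.0289]
tcp_rot: [-90.1, 0.0, -92.0]
ft_force: [-0.8, -0.2, -0.2]
gripper_width: 0.603
t 10.07 pos [ 0.5209 -0.0061  0.0289] rot [-90.1   0.  -92. ] j [ -2.  26. 112.   0.  42.  90.] F [-0.8 -0.2 -0.2] w 0.603
dpos [-0.001 -0.605 -0.005] dr [ 0.     0.001 -0.   ] tcpdist 0.1211
```

```bash
python3 -m jog '[{"delta_pos":[0,-0.05,0],"dr":[0,0,0],"gripper":0.2},{"delta_pos":[0,-0.2,0],"dr":[0,0,0],"gripper":0.2},{"delta_pos":[0,-0.4,0],"dr":[0,0,0],"gripper":0.2},{"delta_pos":[0,-0.6,0],"dr":[0,0,0],"gripper":0.2},{"delta_pos":[0,-0.8,0],"dr":[0,0,0],"gripper":0.2}]'; python3 plan.py 0.3 0.2 0.2 -92.1
```

```text
time_s: 10.7
eef_pos: [0.521, -0.0062, 0.1911]
tcp_rot: [-90.0, 0.0, -92.0]
ft_force: [1.5, -0.8, -0.7]
gripper_width: 0.601
t 10.7 pos [ 0.521  -0.0062  0.1911] rot [-90.   0. -92.] j [ -2.  15. 100.   0.  65.  90.] F [ 1.5 -0.8 -0.7] w 0.601
dpos [-0.992 -0.044 -1.14 ] dr [ 0.     0.001 -0.   ] tcpdist 0.3023
```

```bash
python3 -m jog '[{"delta_pos":[-0.2,-0.05,-0.1],"dr":[0,0,0],"gripper":0.2},{"delta_pos":[-0.4,-0.1,-0.2],"dr":[0,0,0],"gripper":0.2},{"delta_pos":[-0.6,-0.1,-0.3],"dr":[0,0,0],"gripper":0.2},{"delta_pos":[-0.8,-0.1,-0.4],"dr":[0,0,0],"gripper":0.2},{"delta_pos":[-0.95,-0.1,-0.45],"dr":[0,0,0],"gripper":0.2}]'
python3 - <<'E'
from h import *
s=snap('scene','scene6');v=cv2.resize(s['img'][160:240,270:400,::-1],None,fx=6,fy=6,interpolation=cv2.INTER_CUBIC);cv2.imwrite('pics/sc9.png',v)
c=snap('top','top6');v=cv2.resize(c['img'][100:240,300:470,::-1],None,fx=4.2,fy=4.2,interpolation=cv2.INTER_CUBIC);cv2.imwrite('pics/tp9.png',v)
E
```

```text
time_s: 11.32
eef_pos: [0.4364, 0.1881, 0.2121]
tcp_rot: [-90.0, 0.1, -91.9]
ft_force: [0.0, -0.4, 0.5]
gripper_width: 0.599
```

View pics/sc9.png

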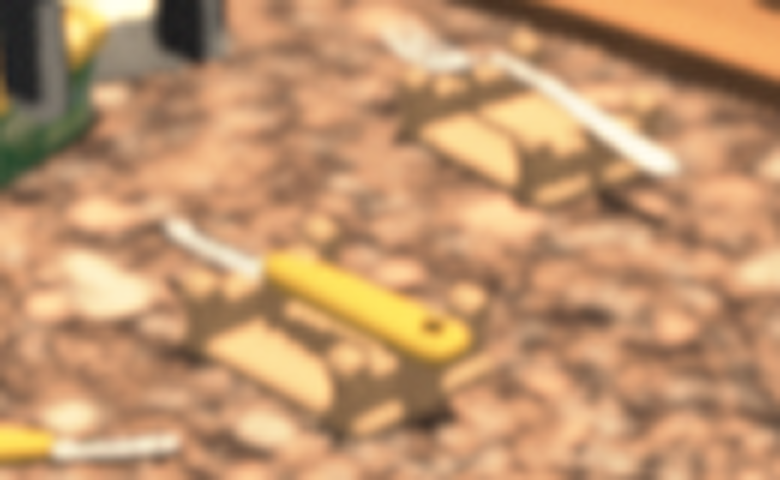

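View pics/tp9.png

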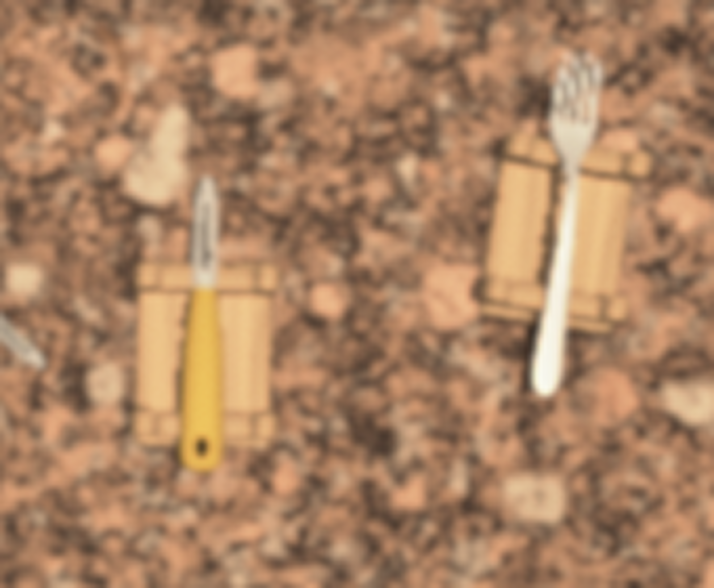

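The peeler lies across both bars, centred between the knobs. In the top crop the blade tip is at (206,180) and the handle end at (200,468), so the handle points towards the robot. The fork has not moved. I'm handing in.

```bash
python3 -m jog '[{"delta_pos":[0,0,0],"dr":[0,0,0],"gripper":0.2},{"delta_pos":[0,0,0],"dr":[0,0,0],"gripper":0.2}]'; python3 -c "
from h import *
print(ctrl.finish_job())"
```

```text
time_s: 11.68
eef_pos: [0.4369, 0.1883, 0.2123]
tcp_rot: [-89.9, 0.1, -91.8]
ft_force: [0.1, -0.4, 0.0]
gripper_width: 0.601
the job is handed in; nothing more can be done
None
```

The peeler is turned end for end and lies across both bars of the empty rest, with its handle towards the robot. I gripped the largest of the three near its balance point, turned it about 174° in the air and lowered it until it touched the bars at about 5 N. I then released it, moved the arm clear and handed in at 11.7 s of the 48 s allowed.

- **Final pictures:** both cameras show it resting on both bars, midway between the knobs. The fork still lies on its own rest as before, and the arm was clear of everything.
- **Disagreement:** the scene camera was about 2–3 px (some 4 mm) off the top camera. I used the top camera for positions; the offset was small against the clearances.
- **Odd reading:** in the air, the top view gave the peeler's length as 160 mm instead of 170 mm. The two-camera check showed it level, so I went on.

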